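# Light on and patch tin flipped open

### The arm

A 6-joint arm with a two-finger parallel gripper is mounted at the origin on the work surface. World frame = base frame: x ahead of the robot, y to its left, z up, the work surface at z = 0. Lengths are in m, angles in rad, forces in N, time in s.
With the tool pointing down it reaches from about 0.425 to 0.95 m from the base axis. Payload 3.5 kg.
Tool frame: the origin (TCP) lies on the centre line of the jaws, within the pads' length; the fingertips stand 14 mm ahead of it and the grasp point (between the pads) lies 5 mm behind it (ctrl.tip_reach is the distance from the TCP to the fingertips, in m); z points along the fingers, y is the line along which they close (so a half turn about z gives the same grasp; the last joint's range is limited). The gripper opens to 85 mm and grips with 20 to 120 N. Pads are 22 mm wide; open, the fingers measure 114 mm over their backs; the gripper's body (76 mm by 85 mm) begins 54 mm behind the grasp point. The pads swing forward as they close: fully open they stand 13 mm farther back than shut.
Start: joints at [-1.326, 0.286, 1.577, -0, 1.279, -0.15], TCP at [0.26, -0.623, 0.245] pointing down, gripper open.
Joint ranges: [-2.77, 2.77], [-0.9, 2.22], [0.21, 2.48], [-1.53, 4.67], [0.24, 2.81], [-2.84, 2.84]. Speed limits (rad/s): [2.79, 2.79, 3.14, 3.14, 3.14, 3.14].

### API

Orientations are given as a unit quaternion [x, y, z, w].
In Python, from plant import get_state, imaging, workorder, ctrl gives the robot as it stands. The module is installed in compiled form; this text tells all that it offers.
- The arm moves only by the shell command python3 -m jog 'ROWS' [FORCE]. ROWS is JSON, a list of rows, each a list of 7 numbers: the closure, from 0 (fully open) to 1 (shut), then the shift along the tool's x, y, z in mm, then the turn, a rotation vector about the tool's x, y, z in rad. In form: [[gripper, tx, ty, tz, ax, ay, az], ...]. A call has 1 to 12 rows; each row is the pose to reach, as a shift and turn from the pose commanded when the call began, along the tool's axes at that moment; what a row does not reach only later rows make up. A row lasts 1/10 s, in which the tool goes at most 50 mm and 8.59 degrees, less where a joint would pass 70% of its speed; a pose out of reach is approached as far as the arm can. A call with a gripper value outside its range is refused whole. The fingers move at their own pace and stop on an object; FORCE is the grip in N (left out, the last holds). Time passes only in rows, so rows that repeat a pose let the fingers close. It gives the time, the measured TCP pose, the force, the opening and the grip force at its end, in the units of the state.
- get_state(): the state, without advancing time (a new reading comes with each control period).
- imaging.read_camera(name): name is "scene" or "top" or "wrist"; returns a dict with "image" (384x512x3 uint8, blue, green, red), "fx", "fy", "cx", "cy" (pixels), "k1" (the pictures are not rectified: a ray, as slopes to the right and down, at radius r is drawn at 1 + k1 r^2 times it, then the intrinsics apply), "R" (3x3) and "t" (3): a world point X has camera coordinates R X + t; the wrist camera has in their place "tool_from_camera" (4x4, takes a point from camera to tool coordinates, whose origin is the TCP and whose axes are the flange's). Camera axes: x right, y down, z forward; pixel columns grow to the right and rows downward; lengths in m; the calibration is good to about 2 mm. A picture is of the moment at which its call begins: read the wrist's pose just before it. There is no depth.
- workorder.sign_off(): hands the job in; it is judged then, once.
The state is a dict: "time": time; "qpos": joint angles; "dq": joint speeds; "joint_efforts": joint torques, N m; "eef_pos": TCP position; "tcp_rot": TCP orientation; "contact_force": force on the tool from outside, world axes, zero at the start; "wrist_torque": the same for the moment, N m; "opening": opening from 0.0 (shut) to 1.0 (fully open); "finger_force": force on a finger pad.
Only numpy, scipy, OpenCV 4.12 (cv2) and the standard library are available. Lean on these libraries where they do the work, as an engineer would, in place of code of your own. Each camera call takes 0.05 s, during which the arm holds its last target. There are 200 camera calls.

### The job

A puncture has just come in at the door: switch on the work light and open the patch tin, by touch alone. Press the light's round top button all the way down so that it stays down, and flip the lid of the larger of the two steel tins up by its front thumb tab and over past upright, until it leans back and stays open by its own weight. Nothing is picked up, tipped or shoved about: both tins and the light stay standing where they are, the smaller tin stays shut, and the jar and tools lying around are left alone.

Things in the scene. Friction and masses are not known exactly. Their poses are not given: they have to be found in the camera images.
- patch_tin: the larger steel tin (patches inside), loose, about 1.1 kg: box 105 (x) x 165 (y) x 55 (z) mm, with its hinged lid 61 mm high when shut. Origin: centre of its underside. Its own -x side is the front (roughly towards the robot) with the thumb tab; the hinge runs along its y axis on the rear (+x) top edge. It slides if pushed with more than about 6 N and tips over backwards if the lid is forced beyond its stop
- patch_tin_hinge (a point): point on the hinge axis of the larger tin's lid, at the middle of its width, 55 mm above the tin's underside and 55.5 mm behind (+x of) its centre; axes as the tin's; fixed to the tin
- patch_lid_tab (a point): middle of the outer edge of the thumb tab on the larger tin's lid, on the underside of the tab; it moves with the lid, 129 mm from the hinge axis. The tab is a plate 60 mm wide and 3 mm thick with a rounded edge that sticks out 17 mm in front of the lid; shut, its underside is 56 mm above the shelf with free space below; the lid's front skirt behind it hangs 10 mm lower than the underside of the tab. Axes turn with the lid: x points from the tab towards the hinge
- patch_lid (a joint): angle of the larger tin's lid (rad): 0 shut, 1.57 upright, stop at 1.92 (leaning back). The lid weighs 0.14 kg on a free-moving hinge: it falls shut when let go before about upright and falls open to the stop beyond about 1.65; about 1 N up at the tab lifts it. It is not latched
- work_light: yellow box-shaped work light standing loose on the shelf, 0.43 kg: 60 x 90 mm foot, 94 mm high to the collar round the button on its top. Origin: centre of its underside, z up
- button_top (a point): centre of the top face of the light's push button, a round button 25 mm across standing up from the middle of the light's top; about 104 mm above the shelf when up (off)
- light_button (a joint): travel of the light's button (m): 0 up (off), 0.006 fully down (on). It goes straight down against about 3 N and stays where it is left
- small_tin: the smaller steel tin of the same make (a bystander, to stay shut), loose: 66 (x) x 92 (y) x 40 (z) mm, 45 mm high with the lid, its thumb tab on the -x side too. Origin: centre of its underside
- small_lid (a joint): angle of the smaller tin's lid (rad), 0 shut; the lid is not latched
- cap_jar: glass spice jar of brass valve caps with a steel screw lid, 46 mm across, 84 mm high; stands behind the tins. Origin: centre of its underside
- lever_a: green tyre lever, 125 x 20 x 12 mm, lying flat; origin at the middle, underside; x along it
- lever_b: green tyre lever as lever_a
- lever_c: green tyre lever as lever_a
- core_remover: stainless T-shaped valve core remover lying flat, 68 x 44 x 8 mm. Origin near its middle, underside
- rasp: black plastic rasp lying flat, 178 x 26 x 16 mm; origin at its middle, underside; x along it

How it is judged:
At the end, for the whole second after the job is handed in: The larger tin's lid rests open beyond 1.75 rad (100 degrees) and is still; the light's button is at least 4.5 of its 6 mm down; the smaller tin is shut; larger tin and light stand upright within 40 mm of where they began, the smaller tin, jar and tools within 30 mm; nothing is touched (value of joint patch_lid above 1.75 rad and velocity of joint patch_lid between -0.1 and 0.1 rad/s and value of joint light_button above 0.0045 m and value of joint small_lid below 0.1 rad and angle between each of patch_tin, work_light's own z axis and vertical below 0.05 rad and angle between cap_jar's own z axis and vertical below 0.1 rad and distance of each of patch_tin, work_light from where it was at the start of the episode below 0.04 m and distance of each of small_tin, lever_a, lever_b, lever_c, core_remover, cap_jar, rasp from where it was at the start of the episode below 0.03 m).
It fails at once if the larger tin is lifted, tipped, or shoved more than 40 mm (height (world z) of patch_tin above 0.012 m or angle between patch_tin's own z axis and vertical above 0.2 rad or distance of patch_tin from where it was at the start of the episode above 0.04 m).
It fails at once if the work light is lifted, tipped, or shoved more than 40 mm (height (world z) of work_light above 0.012 m or angle between work_light's own z axis and vertical above 0.2 rad or distance of work_light from where it was at the start of the episode above 0.04 m).
It fails at once if the smaller tin is opened (value of joint small_lid above 0.25 rad).
It fails at once if the smaller tin, the jar or a tool is moved more than 30 mm, or the jar tips (distance of any of small_tin, lever_a, lever_b, lever_c, core_remover, cap_jar, rasp from where it was at the start of the episode above 0.03 m or angle between cap_jar's own z axis and vertical above 0.3 rad).
It also fails if it takes over 53 s, if anything falls off the work surface, if the arm or the gripper's body presses on something with over 40 N, if the wrist force passes 120 N, or if a joint passes its speed limit or range.

## Working session

There is one attempt and no reset: what is moved stays moved. The work goes in short steps, Python scripts to look and compute and a shell command to move; the robot and the scene stay as the last step left them, time stands still between calls to the robot, and variables do not carry over. Pictures are saved under pics/ and viewed, at most 12 in all, crops included, and the job is handed in when it is done.

```bash
mkdir -p pics; python3 - <<'E'
from plant import get_state, imaging
import cv2
s=get_state();print(s)
for n in("top","scene"):
    d=imaging.read_camera(n);cv2.imwrite(f"pics/{n}1.png",d["image"]);print(n,{k:v for k,v in d.items() if k!="image"})
E
```

```text
{'time': 0.0, 'qpos': array([-1.32599419e+00,  2.87201489e-01,  1.57820429e+00,  1.47471267e-05,
        1.27857687e+00, -1.49985683e-01]), 'dq': array([-0.00115703,  0.00020499,  0.0010229 ,  0.00056999, -0.00043466,
        0.00053712]), 'joint_efforts': array([ 6.05627920e-04, -4.05983770e+01, -2.92624515e+01, -1.04260180e-04,
        5.85809466e-03,  5.33632445e-07]), 'eef_pos': array([ 0.25949831, -0.62244347,  0.24390847]), 'tcp_rot': array([ 9.80580717e-01,  1.96112287e-01, -4.95810122e-05, -1.19398973e-03]), 'contact_force': array([-0.01747342, -0.32579282,  0.25720351]), 'wrist_torque': array([-0.01393314, -0.0171474 , -0.00816215]), 'finger_force': 0.0, 'opening': 1.000850014329611}
top {'fx': 485.24491097621643, 'fy': 485.24491097621643, 'cx': 246.4437009116693, 'cy': 190.80805111138508, 'k1': 0.00967697515866092, 'R': array([[ 2.46945833e-02, -9.99681131e-01,  5.27385342e-03],
       [-9.80272349e-01, -2.52493131e-02, -1.96032125e-01],
       [ 1.96102778e-01, -3.28881017e-04, -9.80583292e-01]]), 't': array([0.0464811 , 0.58730062, 1.15654205])}
scene {'fx': 459.57661879747786, 'fy': 459.57661879747786, 'cx': 257.75218421202146, 'cy': 194.46820464198538, 'k1': 0.004499147181380849, 'R': array([[-0.03501216,  0.99910102,  0.02390191],
       [ 0.57478843,  0.03969623, -0.81733865],
       [-0.81755269, -0.01487825, -0.57566156]]), 't': array([-0.06716307, -0.28354116,  1.75136643])}
```

View pics/top1.png

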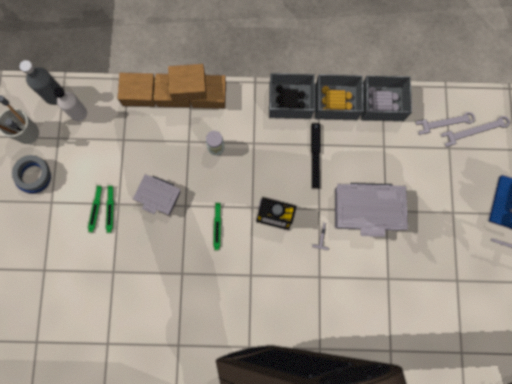

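View pics/scene1.png

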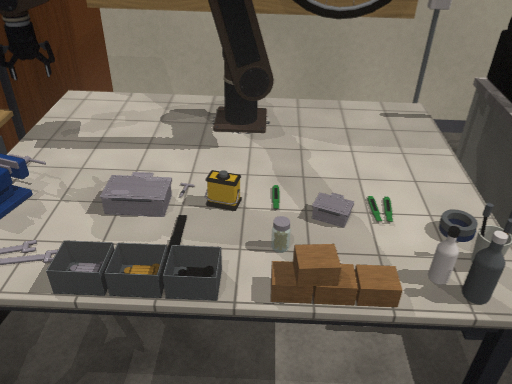

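The top view shows the large tin at about (372,207) with its tab at (372,232), the light at (276,212), the small tin at (158,195) and the core remover at (321,238). I'll zoom in to get edges.

```bash
cat > h.py <<'E'
import numpy as np, cv2
from plant import get_state, imaging
def topx(d,u,v,z):
    K=np.array([[d["fx"],0,d["cx"]],[0,d["fy"],d["cy"]],[0,0,1]]); 
    p=cv2.undistortPoints(np.array([[[u,v]]],float),K,np.array([d["k1"],0,0,0.]))[0,0]
    r=d["R"].T@np.array([p[0],p[1],1]); c=-d["R"].T@d["t"]
    return c+r*(z-c[2])/r[2]
E
python3 - <<'E'
import cv2
a=cv2.imread("pics/top1.png")[170:250,250:415]; b=cv2.imread("pics/scene1.png")[160:225,95:250]
cv2.imwrite("pics/c1.png",cv2.resize(a,(660,320),interpolation=cv2.INTER_CUBIC))
a=cv2.resize(a,(742,360),interpolation=cv2.INTER_CUBIC)[:, :742]
E
```

```text
(no output)
```

View pics/c1.png

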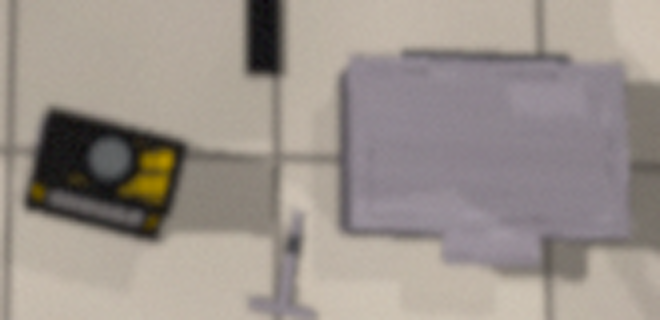

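```bash
python3 - <<'E'
from h import *
d=imaging.read_camera("top"); print(-d["R"].T@d["t"])
q=lambda n,x,y,z:print(n,topx(d,250+x/4,170+y/4,z).round(4))
q("btn",109,158,.104)
for n,x,y in(("rl",348,58),("rr",625,65),("fr",630,235),("fl",346,232)):q(n,x,y,.061)
for n,x,y in(("tabL",443,258),("tabR",540,267),("tabmid",491,263)):q(n,x,y,.059)
q("lightcorner",48,108,.094);q("lc",186,145,.094);q("core top",298,212,.008);q("core end",285,308,.008);q("rasp",265,73,.016)
for n,u,v in(("small",158,195),("smalltab",172,212)):print(n,topx(d,u,v,.045))
E
```

```text
[0.34776561 0.06167558 1.24897046]
btn [ 0.5331 -0.0134  0.104 ]
rl [ 0.6073 -0.1651  0.061 ]
rr [ 0.6073 -0.3383  0.061 ]
fr [ 0.5004 -0.3371  0.061 ]
fl [ 0.4978 -0.1625  0.061 ]
tabL [ 0.4835 -0.2223  0.059 ]
tabR [ 0.4795 -0.2818  0.059 ]
tabmid [ 0.4812 -0.2517  0.059 ]
lightcorner [0.5644 0.0233 0.094 ]
lc [ 0.5439 -0.0604  0.094 ]
core top [ 0.5166 -0.1418  0.008 ]
core end [ 0.4548 -0.1331  0.008 ]
rasp [ 0.6058 -0.1197  0.016 ]
small [0.57201691 0.28404708 0.045     ]
smalltab [0.52960402 0.2464111  0.045     ]
```

```bash
cat > go.py <<'E'
# usage: go.py x y z tilt_deg [heading_deg]: tool shift (mm) and rotvec to reach the fingertip centre at x y z
import sys,numpy as np
from scipy.spatial.transform import Rotation as R
from plant import get_state, ctrl
a=[float(v) for v in sys.argv[1:]]; h=a[4] if len(a)>4 else 0
s=get_state(); R0=R.from_quat(s["tcp_rot"])
T=R.from_euler('z',h,degrees=True)*R.from_matrix(np.diag([1,-1,-1.]))*R.from_euler('y',a[3],degrees=True)
p=np.array(a[:3])-T.apply([0,0,ctrl.tip_reach])
print("reach",ctrl.tip_reach,"shift",(R0.inv().apply(p-s["eef_pos"])*1000).round(1),"turn",(R0.inv()*T).as_rotvec().round(3))
print("tip",(s["eef_pos"]+R0.apply([0,0,ctrl.tip_reach])).round(4),"F",s["contact_force"].round(2),"t",s["time"],"q",s["qpos"].round(2))
E
python3 go.py .533 -.0134 .140 0
```

```text
reach 0.014 shift [ 486.7 -456.9   91.2] turn [-0.002  0.     0.395]
tip [ 0.2595 -0.6225  0.2302] F [ 0.78  0.62 -0.22] t 0.15 q [-1.33  0.29  1.58 -0.    1.28 -0.15]
```

```bash
python3 -m jog '[[1,45,-42,0,0,0,0.1],[1,85,-80,0,0,0,0.2],[1,125,-117,0,0,0,0.3],[1,165,-155,0,0,0,0.395],[1,205,-192,0,0,0,0.395],[1,245,-230,0,0,0,0.395],[1,285,-268,0,0,0,0.395],[1,325,-305,0,0,0,0.395],[1,365,-343,0,0,0,0.395],[1,405,-380,0,0,0,0.395],[1,445,-418,0,0,0,0.395],[1,487,-457,0,0,0,0.395]]' 20; python3 go.py .533 -.0134 .140 0
```

```text
time: 1.35
eef_pos: [0.5058, -0.0736, 0.2453]
tcp_rot: [1.0, -0.0, 0.0, 0.0]
contact_force: [1.3, -0.9, 1.1]
opening: -0.001
finger_force: 0.0
reach 0.014 shift [ 27.2 -60.3  91.3] turn [ 0. -0. -0.]
tip [ 0.5058 -0.0736  0.2313] F [ 1.33 -0.86  1.1 ] t 1.35 q [-0.34 -0.08  1.97 -0.    1.25  1.23]
```

```bash
python3 -m jog '[[1,14,-30,10,0,0,0],[1,27,-60,40,0,0,0],[1,27,-60,80,0,0,0],[1,27,-60,95,0,0,0],[1,27,-60,95,0,0,0],[1,27,-60,95,0,0,0],[1,27,-60,95,0,0,0]]'; python3 go.py .533 -.0134 .103 0; python3 - <<'E'
from h import *
for n in("scene","wrist"):
    d=imaging.read_camera(n);cv2.imwrite(f"pics/{n}2.png",d["image"])
a=cv2.imread("pics/scene2.png")[130:230,150:300]
b=cv2.imread("pics/wrist2.png")
cv2.imwrite("pics/c2.png",np.hstack([cv2.resize(a,(450,300),interpolation=2),cv2.resize(b,(340,300))]))
E
```

```text
time: 2.05
eef_pos: [0.5339, -0.0167, 0.1527]
tcp_rot: [1.0, -0.001, 0.002, 0.0]
contact_force: [0.5, -0.4, 0.3]
opening: 0.0
finger_force: 0.0
reach 0.014 shift [-1.  -3.4 35.7] turn [ 0.001 -0.004 -0.001]
tip [ 0.5339 -0.0167  0.1387] F [ 0.49 -0.41  0.27] t 2.05 q [-0.22  0.07  2.   -0.    1.06  1.35]
```

View pics/c2.png

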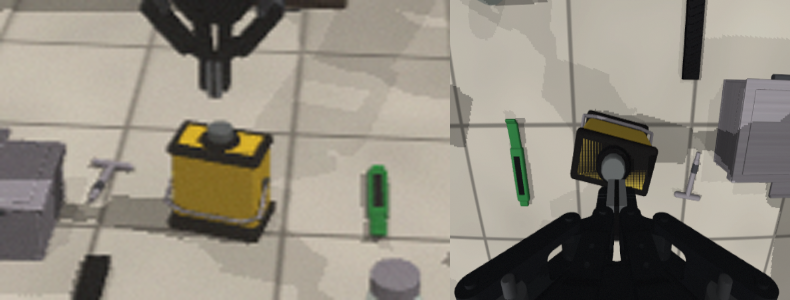

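The fingertips stand just above the button: (213,93) against (219,130) in the enlarged scene crop. I'll centre and press in small steps.

```bash
python3 -m jog '[[1,0,-3,15,0,0,0],[1,0,-3,28,0,0,0],[1,0,-3,32,0,0,0],[1,0,-3,34,0,0,0],[1,0,-3,36,0,0,0],[1,0,-3,37,0,0,0],[1,0,-3,37,0,0,0]]'; python3 go.py .533 -.0134 .098 0
```

```text
time: 2.85
eef_pos: [0.5328, -0.0128, 0.1133]
tcp_rot: [1.0, -0.0, 0.0, 0.0]
contact_force: [-1.0, 0.3, 0.7]
opening: 0.003
finger_force: 0.0
reach 0.014 shift [0.2 0.6 1.3] turn [ 0.    -0.001 -0.   ]
tip [ 0.5328 -0.0128  0.0993] F [-0.98  0.27  0.73] t 2.85 q [-0.21  0.13  2.03  0.    0.99  1.36]
```

```bash
python3 -m jog '[[1,0,0,1,0,0,0],[1,0,0,1.5,0,0,0],[1,0,0,1.5,0,0,0]]'; python3 -m jog '[[1,0,0,1,0,0,0],[1,0,0,1,0,0,0]]'
```

```text
time: 3.15
eef_pos: [0.5331, -0.0129, 0.1123]
tcp_rot: [1.0, -0.0, 0.001, 0.0]
contact_force: [-0.5, -0.3, 2.2]
opening: 0.0
finger_force: 1.2
time: 3.35
eef_pos: [0.5331, -0.0129, 0.112]
tcp_rot: [1.0, -0.0, 0.001, 0.0]
contact_force: [-1.3, 0.2, 6.9]
opening: 0.003
finger_force: 3.1
```

```bash
python3 -m jog '[[1,0,0,1.5,0,0,0],[1,0,0,1.5,0,0,0]]'
```

```text
time: 3.55
eef_pos: [0.5334, -0.0129, 0.112]
tcp_rot: [1.0, 0.0, 0.0, 0.0]
contact_force: [-5.0, -0.1, 14.2]
opening: 0.002
finger_force: 6.6
```

Hard stop with 14 N, button down. Retract and go to staging in front of the tab, tilting.

```bash
python3 -m jog '[[1,0,0,-20,0,0,0],[1,0,0,-60,0,0,0],[1,0,0,-100,0,0,0],[1,0,0,-100,0,0,0]]'; python3 go.py .45 -.252 .15 55
```

```text
time: 3.95
eef_pos: [0.536, -0.0134, 0.2159]
tcp_rot: [1.0, -0.0, 0.006, 0.001]
contact_force: [-0.0, -0.9, 0.3]
opening: 0.001
finger_force: 0.0
reach 0.014 shift [-98.2 238.4  57.3] turn [0.002 0.948 0.001]
tip [ 0.5362 -0.0135  0.2019] F [-0.02 -0.9   0.3 ] t 3.95 q [-0.21 -0.    1.95  0.    1.18  1.36]
```

```bash
python3 -m jog '[[1,-15,35,0,0,0.1,0],[1,-30,70,5,0,0.2,0],[1,-45,105,10,0,0.3,0],[1,-60,140,15,0,0.4,0],[1,-75,175,25,0,0.5,0],[1,-85,210,35,0,0.6,0],[1,-98,238,45,0,0.7,0],[1,-98,238,50,0,0.8,0],[1,-98,238,55,0,0.95,0],[1,-98,238,57,0,0.95,0],[1,-98,238,57,0,0.95,0],[1,-98,238,57,0,0.95,0]]'; python3 go.py .45 -.252 .06 55
```

```text
time: 5.15
eef_pos: [0.4342, -0.2506, 0.1518]
tcp_rot: [0.89, -0.001, 0.456, -0.0]
contact_force: [0.2, -0.5, 0.6]
opening: 0.003
finger_force: 0.0
reach 0.014 shift [-65.5   1.5  52.4] turn [-0.     0.012 -0.001]
tip [ 0.4456 -0.2506  0.1436] F [ 0.16 -0.51  0.64] t 5.15 q [-1.09 -0.2   2.48  1.29  0.85 -0.44]
```

```bash
python3 go.py .45 -.257 .09 52 20
```

```text
reach 0.014 shift [-40.   10.2  35.4] turn [ 0.279 -0.04  -0.211]
tip [ 0.4456 -0.2506  0.1436] F [ 0.16 -0.51  0.64] t 5.15 q [-1.09 -0.2   2.48  1.29  0.85 -0.44]
```

```bash
python3 -m jog '[[1,0,3,0,0.1,-0.013,-0.07],[1,0,6,0,0.2,-0.026,-0.14],[1,0,10,0,0.279,-0.04,-0.211],[1,-20,10,18,0.279,-0.04,-0.211],[1,-40,10,35,0.279,-0.04,-0.211],[1,-40,10,35,0.279,-0.04,-0.211],[1,-40,10,35,0.279,-0.04,-0.211],[1,-40,10,35,0.279,-0.04,-0.211]]'; python3 go.py .46 -.255 .04 50 20;  python3 - <<'E'
from h import *
for n in("scene","wrist","top"):
    d=imaging.read_camera(n);cv2.imwrite(f"pics/{n}3.png",d["image"])
a=cv2.imread("pics/scene3.png")[90:230,60:260]
b=cv2.imread("pics/wrist3.png")
cv2.imwrite("pics/c3.png",np.hstack([cv2.resize(a,(400,280),interpolation=2),cv2.resize(b,(373,280))]))
E
```

```text
time: 5.95
eef_pos: [0.4404, -0.2614, 0.1011]
tcp_rot: [0.884, 0.158, 0.433, -0.074]
contact_force: [-0.8, 0.2, 0.5]
opening: -0.0
finger_force: 0.0
reach 0.014 shift [-35.    0.5  39.8] turn [ 0.002 -0.037  0.004]
tip [ 0.4507 -0.2576  0.0925] F [-0.77  0.19  0.49] t 5.95 q [-1.13  0.08  2.32  1.14  1.04 -0.69]
```

View pics/c3.png

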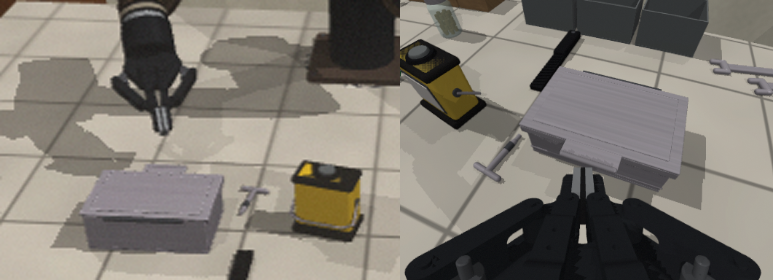

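The left view shows the fingertips in front of the tab, at crop (162,132) with the tab at (165,170), and the wrist view shows them lined up on the tab's middle. Going down in front of it, then under.

```bash
python3 go.py .452 -.256 .036 52 20; python3 -m jog '[[1,-12,0,12,0,0,0],[1,-24,0,25,0,0,0],[1,-34,0,37,0,0,0],[1,-34,0,37,0,0,0],[1,-34,0,37,0,0,0]]'; python3 go.py .480 -.253 .036 52 20
```

```text
reach 0.014 shift [-43.1  -1.2  36.1] turn [ 0.003 -0.002  0.004]
tip [ 0.4505 -0.2576  0.0923] F [ 0.5  -0.59 -0.48] t 6.1 q [-1.13  0.08  2.32  1.14  1.04 -0.69]
time: 6.6
eef_pos: [0.4476, -0.2582, 0.0505]
tcp_rot: [0.885, 0.157, 0.433, -0.075]
contact_force: [0.1, 0.2, 0.5]
opening: 0.001
finger_force: 0.0
reach 0.014 shift [ 8.3  6.2 20.3] turn [ 0.001 -0.002  0.002]
tip [ 0.458  -0.2544  0.0419] F [0.12 0.23 0.54] t 6.6 q [-1.11  0.21  2.31  1.22  0.99 -0.81]
```

```bash
python3 -m jog '[[1,-6,0,0,0,0,0],[1,-4,2,6,0,0,0],[1,1,4,12,0,0,0],[1,6,5,17,0,0,0],[1,6,5,17,0,0,0]]'; python3 go.py .480 -.253 .036 52 20;  python3 - <<'E'
from h import *
for n in("scene","wrist","top"):
    d=imaging.read_camera(n);cv2.imwrite(f"pics/{n}4.png",d["image"])
a=cv2.imread("pics/top4.png")[190:290,320:420]
b=cv2.imread("pics/wrist4.png")
cv2.imwrite("pics/c4.png",np.hstack([cv2.resize(a,(380,380),interpolation=2),cv2.resize(b[180:380,130:350],(418,380))]))
E
```

```text
time: 7.1
eef_pos: [0.4663, -0.2568, 0.0447]
tcp_rot: [0.884, 0.158, 0.433, -0.075]
contact_force: [0.2, -0.8, 0.0]
opening: 0.004
finger_force: 0.0
reach 0.014 shift [1.9 1.1 2.5] turn [ 0.001 -0.002  0.004]
tip [ 0.4767 -0.253   0.0361] F [ 0.22 -0.79  0.02] t 7.1 q [-1.07  0.25  2.28  1.26  0.96 -0.81]
```

View pics/c4.png

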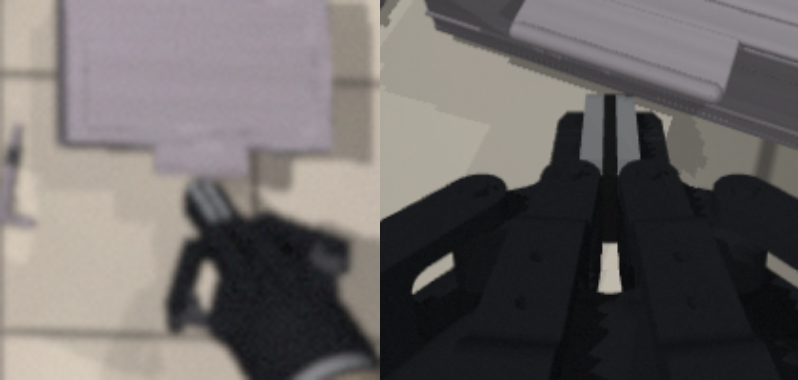

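The pads' end at crop (200,178) just meets the tab's edge, so I'll go about 10 mm further in, still low.

```bash
python3 -m jog '[[1,1,2,4,0,0,0],[1,4,3,7,0,0,0],[1,5,3,9,0,0,0],[1,5,3,9,0,0,0]]'; python3 go.py .487 -.253 .035 52 20;  python3 - <<'E'
from h import *
for n in("scene","wrist","top"):
    d=imaging.read_camera(n);cv2.imwrite(f"pics/{n}5.png",d["image"])
a=cv2.imread("pics/top5.png")[190:290,320:420]
b=cv2.imread("pics/wrist5.png")
cv2.imwrite("pics/c5.png",np.hstack([cv2.resize(a,(380,380),interpolation=2),cv2.resize(b[180:380,130:350],(418,380))]))
E
```

```text
time: 7.65
eef_pos: [0.4761, -0.256, 0.0425]
tcp_rot: [0.885, 0.157, 0.433, -0.076]
contact_force: [-0.5, -0.4, 0.3]
opening: 0.003
finger_force: 0.0
reach 0.014 shift [ 1.   0.9 -0.5] turn [ 0.001 -0.002  0.002]
tip [ 0.4865 -0.2523  0.0339] F [-0.45 -0.41  0.27] t 7.65 q [-1.05  0.26  2.27  1.27  0.95 -0.81]
```

View pics/c5.png

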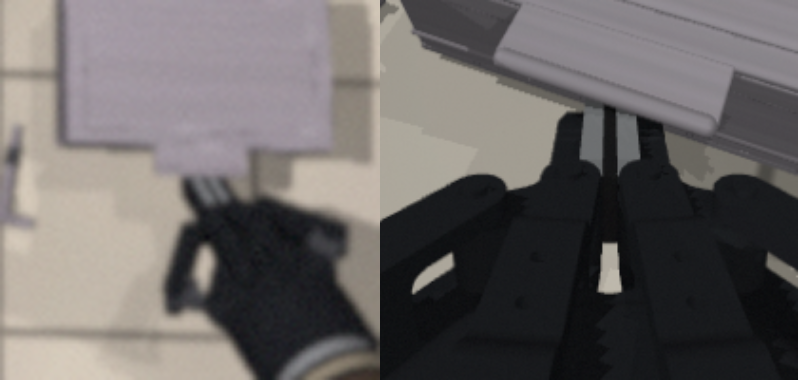

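The tip is now tucked under the tab, near its middle. I'll lift gently and watch the force.

```bash
python3 -m jog '[[1,5,0,-4,0,0,0],[1,10,0,-7,0,0,0],[1,15,0,-11,0,0,0],[1,20,0,-15,0,0,0],[1,27,0,-20,0,0,0],[1,34,0,-26,0,0,0],[1,34,0,-26,0,0,0]]'; python3 - <<'E'
from h import *
for n in("scene","wrist","top"):
    d=imaging.read_camera(n);cv2.imwrite(f"pics/{n}6.png",d["image"])
a=cv2.imread("pics/scene6.png")[110:230,80:220]
b=cv2.imread("pics/wrist6.png")
cv2.imwrite("pics/c6.png",np.hstack([cv2.resize(a,(420,360),interpolation=2),cv2.resize(b,(380,360))]))
E
```

```text
time: 8.5
eef_pos: [0.4767, -0.2566, 0.0872]
tcp_rot: [0.884, 0.158, 0.433, -0.074]
contact_force: [-1.4, -0.5, -0.5]
opening: 0.002
finger_force: 0.4
```

View pics/c6.png

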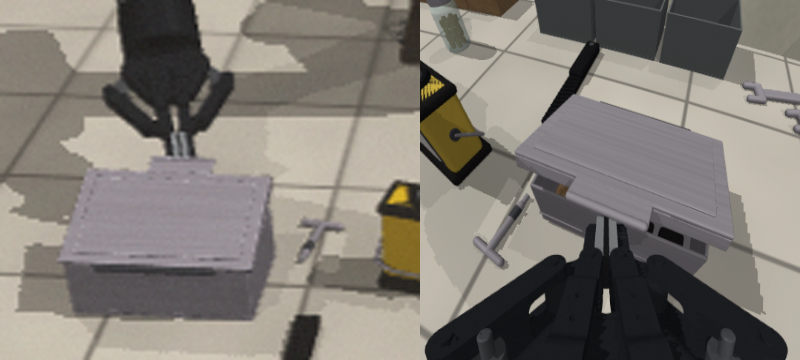

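The lid is up about 15° on the fingertip (gap open under its front edge), and the tin has not moved. I'll follow the arc.

```bash
python3 -m jog '[[1,10,1,-3,0,0,0],[1,20,2,-6,0,0,0],[1,29,4,-8,0,0,0],[1,39,6,-9,0,0,0],[1,49,8,-9,0,0,0],[1,59,11,-9,0,0,0],[1,69,13,-7,0,0,0],[1,79,16,-5,0,0,0],[1,88,19,-3,0,0,0],[1,88,19,-3,0,0,0]]'; python3 - <<'E'
from h import *
for n in("scene","wrist","top"):
    d=imaging.read_camera(n);cv2.imwrite(f"pics/{n}7.png",d["image"])
a=cv2.imread("pics/scene7.png")[90:230,70:230]
b=cv2.imread("pics/wrist7.png")
cv2.imwrite("pics/c7.png",np.hstack([cv2.resize(a,(411,360),interpolation=2),cv2.resize(b,(380,360))]))
E
```

```text
time: 9.65
eef_pos: [0.5325, -0.2563, 0.158]
tcp_rot: [0.884, 0.158, 0.433, -0.075]
contact_force: [-1.1, -0.3, -0.2]
opening: 0.001
finger_force: 0.2
```

View pics/c7.png

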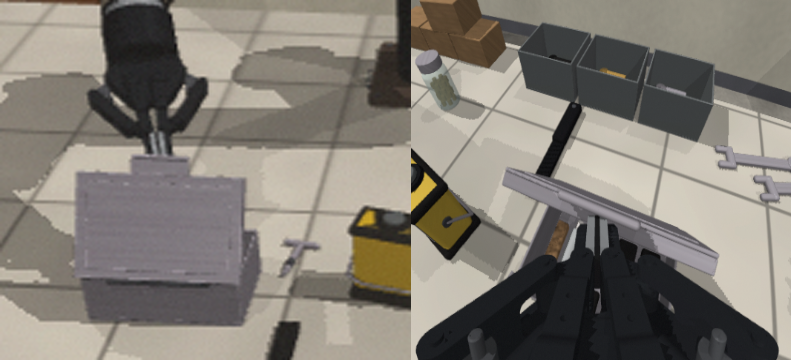

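Lid at roughly 60°, tin in place. Continue to just past upright, slowly at the end.

```bash
python3 -m jog '[[1,9,3,4,0,0,0],[1,18,6,8,0,0,0],[1,26,10,13,0,0,0],[1,33,13,20,0,0,0],[1,40,17,27,0,0,0],[1,45,19,32,0,0,0],[1,48,21,36,0,0,0],[1,51,23,40,0,0,0],[1,54,25,44,0,0,0],[1,57,27,49,0,0,0],[1,57,27,50,0,0,0],[1,57,27,50,0,0,0]]'; python3 - <<'E'
from h import *
for n in("scene","wrist","top"):
    d=imaging.read_camera(n);cv2.imwrite(f"pics/{n}8.png",d["image"])
a=cv2.imread("pics/scene8.png")[90:230,70:230]
b=cv2.imread("pics/wrist8.png")
cv2.imwrite("pics/c8.png",np.hstack([cv2.resize(a,(411,360),interpolation=2),cv2.resize(b,(380,360))]))
E
```

```text
time: 11.0
eef_pos: [0.6104, -0.2556, 0.1707]
tcp_rot: [0.885, 0.157, 0.432, -0.076]
contact_force: [-0.1, -1.0, -0.0]
opening: -0.001
finger_force: 0.0
```

View pics/c8.png

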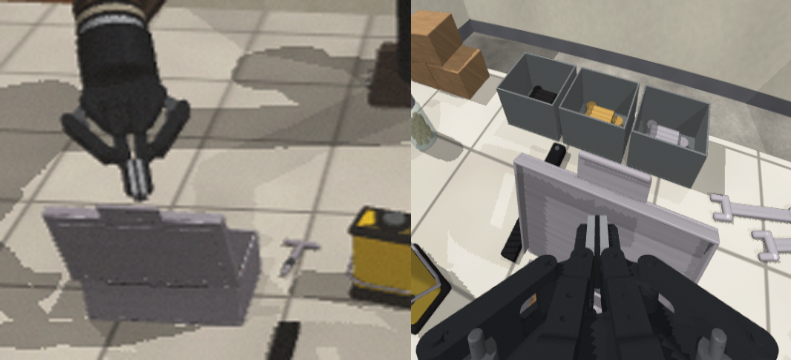

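The lid has gone over and leans back towards the camera, with the fingers clear of it. Retract along the tool axis and verify.

```bash
python3 -m jog '[[1,5,0,-25,0,0,0],[1,10,0,-60,0,0,0],[1,15,0,-100,0,0,0],[1,15,0,-130,0,0,0],[1,15,0,-130,0,0,0],[1,15,0,-130,0,0,0],[1,15,0,-130,0,0,0],[1,15,0,-130,0,0,0]]'; python3 - <<'E'
from h import *
A=imaging.read_camera("scene")["image"];B=imaging.read_camera("top")["image"]
a=A[130:240,80:300];b=B[150:260,80:420]
cv2.imwrite("pics/c9.png",np.vstack([cv2.resize(a,(680,340),interpolation=2),cv2.resize(b,(680,220),interpolation=2)]))
E
```

```text
time: 11.95
eef_pos: [0.5228, -0.2866, 0.2612]
tcp_rot: [0.885, 0.157, 0.432, -0.077]
contact_force: [-0.2, 1.2, 0.8]
opening: 0.0
finger_force: 0.0
```

View pics/c9.png

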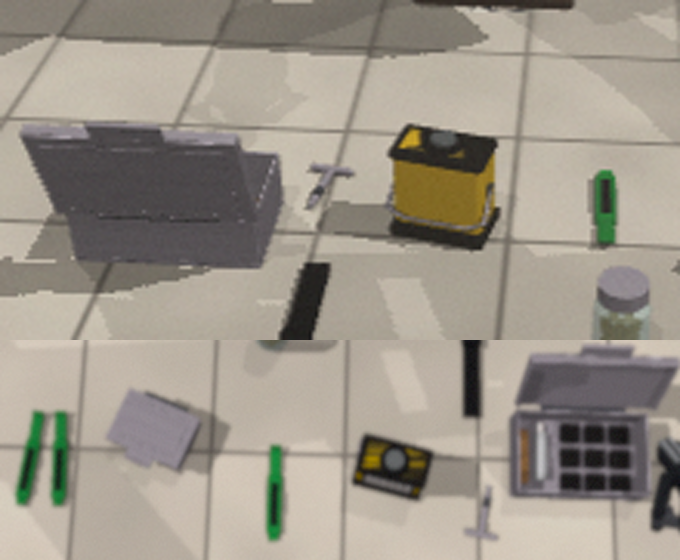

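The large tin stands open with its lid leaning back, the light is upright with its button down, and the small tin, jar and tools are where they were.

```bash
python3 -c "
from plant import workorder; print(workorder.sign_off())"
```

```text
the job is handed in; nothing more can be done
None
```

The job is handed in at about 12 s: the light's button was pressed to its hard stop, the larger tin's lid leans back open, and nothing else appeared to move in the last pictures; sign-off gave no verdict.

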